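# Open the squeeze-and-turn cap of a solvent can

## Task

Open the can so that it can be poured from: squeeze the two side tabs of its safety cap, turn the cap off its neck while they are squeezed, and set the cap down right way up in the low metal drip tray, without dropping it. Leave the wrench, the spray can and the flask alone.

Things in the scene. Friction and masses are not known exactly. Their poses are not given: they have to be found in the camera images.
- can: White 5-litre plastic can, fixed to the bench by a bracket: 200 mm long (x), 130 wide (y), 225 high, with a handle standing out 45 mm behind it. Origin under its middle, z up, -x its front, roughly towards the robot. Its front part has a flat shoulder that falls at 32 degrees towards the front; the capped neck stands square on it, so it leans 32 degrees from vertical towards the front.
- neck_foot (a point): Middle of the neck's foot on the sloping shoulder, 169 mm above the bench. z is the neck's axis (outward, leaning 32 degrees), y level across the can, x up the slope. The shoulder extends 80 mm down the slope, 105 mm up it and 65 mm to each side. Four blocks 12 mm high stand on it, a pair beside each tab, with 16 mm between the two of a pair for the tab's leg.
- neck_rim (a point): Middle of the neck's mouth, 46 mm out from its foot, axes as neck_foot. The neck is 31 mm in diameter. It has two lugs that hold the locked cap; the cap is clear of it once pulled 50 mm along the neck's axis.
- cap_center (a point): Centre of the loose black cap, 24.5 mm above its lower rim. Cap: 54 mm in diameter, 49 mm high, 50 to 100 g, z out of its top. It starts locked on the neck, rim 3 mm above the shoulder, axes parallel to neck_foot's (within 4 degrees). Two sprung tabs stand out on its +y and -y sides: 68 mm over both at rest, 57 mm squeezed home.
- cap_grip (a point): Point on the cap's axis 35 mm above its lower rim, between the tabs, at the height to squeeze them (fingertips then stay above the 12 mm blocks). Axes as the cap's. The tabs' flat outer faces are 20 mm wide and reach from 19 to 47 mm above the rim; below, each has a leg 12 mm wide that reaches down to the rim, between two blocks.
- tab_left (a joint): How far the tab on the cap's +y side is pushed in, m: 0 at rest, 0.0055 home. A spring resists with about 3 N at rest, 7 N at home. Unsqueezed, the tabs' legs catch on the blocks and the cap cannot turn. With both home it turns anticlockwise only (seen from above its top); after a quarter turn (60 to 110 degrees) it pulls straight off along the neck's axis.
- tab_right (a joint): The same for the tab on the cap's -y side.
- tray_floor (a point): Middle of the inner floor of the low aluminium drip tray, 3 mm above the bench, axes the tray's. Tray: 160 mm (x) by 140 mm (y) outside, 16 mm high, walls 3 mm, open at the top, empty, fixed. It stands nearer the robot than the can, to its left or its right.
- crate: Black open bin of steel scraps, 160 x 140 mm, 75 mm high, fixed, on the other side of the can from the tray. Not used. Origin under its middle.
- wrench: Bystander: loose steel wrench lying flat on the bench between the robot and the can. Origin at its middle on the bench.
- spray: Bystander: loose aluminium spray can, 66 mm in diameter, 190 mm high, standing to one side of the can. Origin under its middle.
- flask: Bystander: loose grey flask with a white cap, 72 mm in diameter, 180 mm high, standing to the other side of the can. Origin under its middle.
Not all that is in view belongs to the job. Several things look just like the part that bears tray_floor: the one meant starts farthest to the robot's left.

How it is judged:
By the outcome, as a careful person would: the job done as asked, in the order asked, and still so for the second after the job is handed in, with the robot touching nothing.
It also fails if it takes over 45 s, if anything falls off the work surface, if the arm or the gripper's body presses on something with over 40 N, if the wrist force passes 120 N, or if a joint passes its speed limit or range.

## Robot

A 6-joint arm with a two-finger parallel gripper is mounted at the origin on the work surface. World frame = base frame: x ahead of the robot, y to its left, z up, the work surface at z = 0. Lengths are in m, angles in rad, forces in N, time in s.
With the tool pointing down it reaches from about 0.35 to 0.725 m from the base axis. Payload 4.3 kg.
Tool frame: the origin (TCP) lies at the very end of the fingers, on their centre line; the grasp point (between the pads) lies r.grasp_offset behind it (r.grasp_offset is the distance from the TCP to the grasp point, in m); z points along the fingers, y is the line along which they close (so a half turn about z gives the same grasp; the last joint's range is limited). The gripper opens to 85 mm and grips with 20 to 120 N. Pads are 22 mm wide; open, the fingers measure 114 mm over their backs; the gripper's body (76 mm by 85 mm) begins 54 mm behind the grasp point. The pads swing forward as they close: fully open they stand 13 mm farther back than shut.
Start: joints at [-1.362, 0.377, 0.081, 1.274, 0, 1.46], TCP at [0.18, -0.546, 0.231] pointing down, gripper open.
Joint ranges: [-2.72, 2.72], [-0.84, 1.66], [-1.02, 1.22], [-1.77, 2.12], [-1.37, 1.28], [-3.14, 3.14]. Speed limits (rad/s): [2.57, 2.57, 3.14, 3.14, 3.14, 3.14].

## Interface

Orientations are given as a unit quaternion [w, x, y, z].
In Python, from bench import state, viewer, ticket, r gives the robot as it stands.
- The arm moves only by the tool drive_tool, never from a script. Its argument "steps" is a list that holds one entry, the list of rows, each a list of 7 numbers: the closure, from -1 (fully open) to 1 (shut), then the shift along the tool's x, y, z in m, then the turn, a rotation vector about the tool's x, y, z in rad. A call has 1 to 8 rows; each row is the pose to reach, as a shift and turn from the pose commanded when the call began, along the tool's axes at that moment; what a row does not reach only later rows make up. A row lasts 1/12 s, in which the tool goes at most 41.7 mm and 7.16 degrees, less where a joint would pass 70% of its speed; a pose out of reach is approached as far as the arm can. A call with a gripper value outside its range is refused whole. The fingers move at their own pace and stop on an object; "force" is the grip in N (left out, the last holds). Time passes only in rows, so rows that repeat a pose let the fingers close. It gives the time, the measured TCP pose, the force, the opening and the grip force at its end, in the units of the state.
- state(): the state, without advancing time (a new reading comes with each control period).
- viewer.get_image(name): name is "scene" or "side" or "wrist"; returns the picture (480x640x3 uint8, red, green, blue); there is no depth.
- viewer.camera_model(name): a dict with "fx", "fy", "cx", "cy" (pixels), "extrinsics" (4x4, takes a point from world to camera coordinates); the wrist camera has in their place "mount" (4x4, takes a point from camera to tool coordinates, whose origin is the TCP and whose axes are the flange's). Camera axes: x right, y down, z forward; pixel columns grow to the right and rows downward; lengths in m; the calibration is good to about 2 mm. The wrist camera is an equidistant fisheye: a pixel r from the principal point sees the ray r / f radians off the axis. A picture is of the moment at which its call begins: read the wrist's pose just before it. camera_model takes no time and is no camera call.
- ticket.sign_off(): hands the job in; it is judged then, once.
The state is a dict: "t": time; "q": joint angles; "qvel": joint speeds; "joint_efforts": joint torques, N m; "tcp_pos": TCP position; "tool_rot": TCP orientation; "force": force on the tool from outside, world axes, zero at the start; "torque": the same for the moment, N m; "grip_width": finger opening in m; "grasp_force": force on a finger pad.
Only numpy, scipy, OpenCV 4.12 (cv2) and the standard library are available. Lean on these libraries where they do the work, as an engineer would, in place of code of your own. Each camera call takes 0.05 s, during which the arm holds its last target. There are 200 camera calls.

## Working session

There is one attempt and no reset: what is moved stays moved. The work goes in short steps, Python scripts to look and compute and a tool call to move; the robot and the scene stay as the last step left them, time stands still between calls to the robot, and variables do not carry over. Pictures are saved under pics/ and viewed, at most 10 in all, crops included, and the job is handed in when it is done.

Besides the shell and the picture viewer there is one more tool, called as name(argument=value, ...), one argument or row to a line, values as JSON. drive_tool: Moves the arm, as the interface text tells. Its arguments: {"type":"object","properties":{"steps":{"type":"array","items":{"type":"array","items":{"type":"array","items":{"type":"number"}}}},"force":{"type":"number"}},"required":["steps"]}

```bash
mkdir -p pics; ls; python3 - <<'E'
from bench import state, viewer, ticket, r
import cv2,numpy as np
s=state();print(s, r.grasp_offset)
for n in("scene","side","wrist"):
    im=viewer.get_image(n);cv2.imwrite(f"pics/{n}0.png",im[:,:,::-1]);m=viewer.camera_model(n);print(n,m)
E
```

```text
pics
{'t': 0.0, 'q': array([-1.36227891e+00,  3.78039476e-01,  7.96495406e-02,  1.27438647e+00,
       -1.32190708e-05,  1.46051458e+00]), 'qvel': array([-0.00073532, -0.00042716,  0.0001421 , -0.00029778,  0.00365451,
       -0.00150618]), 'joint_efforts': array([-8.41342426e-04, -4.63607347e+01,  2.69873893e+01,  2.08638038e-02,
       -1.39248568e-04,  1.30968115e-05]), 'tcp_pos': array([ 0.18009896, -0.54539449,  0.23038348]), 'tool_rot': array([-9.88520334e-04,  9.87322278e-01,  1.58725356e-01, -5.52105783e-05]), 'force': array([ 1.29403525,  0.44529141, -0.10022677]), 'torque': array([-0.00767679, -0.04002964,  0.00279716]), 'grasp_force': 0.0, 'grip_width': 0.08571263774983517} 0.0187
scene {'fx': 459.35222240067, 'fy': 459.35222240067, 'cx': 315.06159762513727, 'cy': 230.30564061213914, 'extrinsics': array([[-0.70227799,  0.7118981 ,  0.00259249,  0.37917204],
       [ 0.41382447,  0.41119009, -0.81220196, -0.04731793],
       [-0.57927104, -0.56931872, -0.5833706 ,  1.53617832],
       [ 0.        ,  0.        ,  0.        ,  1.        ]])}
side {'fx': 540.0193677645316, 'fy': 540.0193677645316, 'cx': 320.1847990000624, 'cy': 239.81204838634244, 'extrinsics': array([[-0.84029976, -0.54210941,  0.00369969,  0.32124633],
       [-0.36458745,  0.56005387, -0.74391912,  0.31396869],
       [ 0.40121353, -0.62646392, -0.66825942,  1.0193916 ],
       [ 0.        ,  0.        ,  0.        ,  1.        ]])}
wrist {'fx': 371.64829954431775, 'fy': 371.64829954431775, 'cx': 314.6015553944864, 'cy': 240.86457237240884, 'mount': array([[ 1.21191346e-04, -9.52593753e-01, -3.04245177e-01,
         7.82970791e-02],
       [ 9.99999740e-01,  3.31806093e-04, -6.40552789e-04,
         2.89076721e-04],
       [ 7.11136988e-04, -3.04245020e-01,  9.52593545e-01,
        -1.42330315e-01],
       [ 0.00000000e+00,  0.00000000e+00,  0.00000000e+00,
         1.00000000e+00]])}
```

View pics/scene0.png

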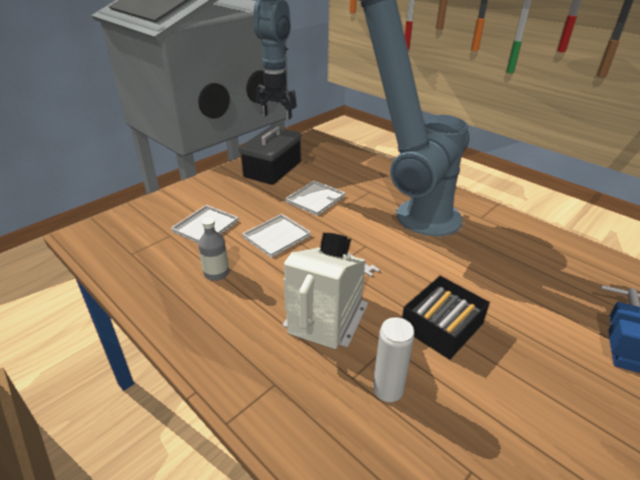

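View pics/side0.png

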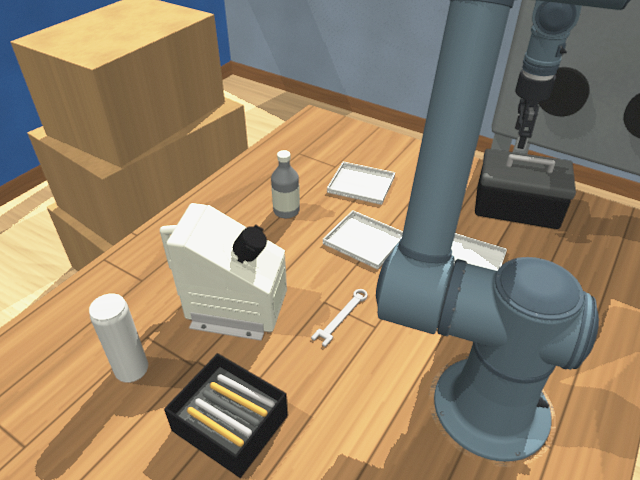

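The scene picture shows three like trays at (205,224), (277,236) and (316,197). The can is at (325,295), with the black cap at (335,243). In the side view the trays are at (361,183), (364,240) and (475,250), and the cap is at (250,243). Next I triangulate these.

```bash
cat > h.py <<'E'
import numpy as np,cv2
from bench import state,viewer,r
from scipy.spatial.transform import Rotation as R
def rot(q): return R.from_quat([q[1],q[2],q[3],q[0]])
def camT(n,s=None):
    m=viewer.camera_model(n)
    if n=="wrist":
        T=np.eye(4);T[:3,:3]=rot(s["tool_rot"]).as_matrix();T[:3,3]=s["tcp_pos"];return m,T@m["mount"]
    return m,np.linalg.inv(m["extrinsics"])
def ray(n,p,s=None):
    m,T=camT(n,s);x=(p[0]-m["cx"])/m["fx"];y=(p[1]-m["cy"])/m["fy"]
    if n=="wrist":
        th=np.hypot(x,y);k=np.sin(th)/max(th,1e-9);d=np.array([x*k,y*k,np.cos(th)])
    else: d=np.array([x,y,1.])
    d=T[:3,:3]@d;return T[:3,3],d/np.linalg.norm(d)
def tri(rs):
    A=np.zeros((3,3));b=np.zeros(3)
    for o,d in rs:
        P=np.eye(3)-np.outer(d,d);A+=P;b+=P@o
    x=np.linalg.solve(A,b);return x,[np.linalg.norm((np.eye(3)-np.outer(d,d))@(x-o)) for o,d in rs]
def plane(n,p,z,s=None):
    o,d=ray(n,p,s);return o+d*(z-o[2])/d[2]
def proj(n,X,s=None):
    m,T=camT(n,s);c=np.linalg.inv(T)@np.r_[X,1]
    if n=="wrist":
        rr=np.hypot(c[0],c[1]);th=np.arctan2(rr,c[2]);return np.array([m["cx"]+m["fx"]*th*c[0]/rr,m["cy"]+m["fx"]*th*c[1]/rr])
    return np.array([m["fx"]*c[0]/c[2]+m["cx"],m["fy"]*c[1]/c[2]+m["cy"]])
def snap(n,f):
    s=state();im=viewer.get_image(n)[:,:,::-1].copy();cv2.imwrite(f,im);return s,im
E
python3 - <<'E'
from h import *
np.set_printoptions(precision=4,suppress=True)
for p in[(205,224),(277,236),(316,197)]:print("scene",plane("scene",p,.01))
for p in[(361,183),(364,240),(475,250)]:print("side",plane("side",p,.01))
print(tri([ray("scene",(335,243)),ray("side",(250,243))]))
print("wrench",plane("side",(340,318),0),plane("side",(362,294),0),plane("side",(322,338),0))
print("can top back edge",[plane("side",p,.225) for p in [(168,232),(205,207)]])
print("bracket",[plane("side",p,0) for p in [(190,330),(262,338)]])
print("flask",plane("side",(286,213),0),plane("scene",(215,275),0))
print("spray",plane("side",(128,373),0),plane("scene",(390,395),0))
im1=cv2.imread("pics/scene0.png")[200:320,240:400];im2=cv2.imread("pics/side0.png")[190:310,150:310]
cv2.imwrite("pics/c1.png",np.hstack([cv2.resize(i,None,fx=2.5*2,fy=2.5*2,interpolation=2)[:,:] for i in(im2,)]))
E
```

```text
scene [ 0.5598 -0.4779  0.01  ]
scene [ 0.4398 -0.2648  0.01  ]
scene [ 0.1898 -0.3408  0.01  ]
side [ 0.5516 -0.476   0.01  ]
side [ 0.4256 -0.2694  0.01  ]
side [ 0.1789 -0.3862  0.01  ]
(array([0.5195, 0.0456, 0.1927]), [np.float64(0.0004870860142004933), np.float64(0.00048708601420057026)])
wrench [ 0.3494 -0.0287  0.    ] [ 0.344  -0.1163  0.    ] [0.353  0.0383 0.    ]
can top back edge [array([0.6481, 0.1331, 0.225 ]), array([0.6406, 0.0355, 0.225 ])]
bracket [array([0.6006, 0.1737, 0.    ]), array([0.4589, 0.1071, 0.    ])]
flask [ 0.6589 -0.2599  0.    ] [ 0.6769 -0.2603  0.    ]
spray [0.6291 0.3206 0.    ] [0.6411 0.3244 0.    ]
```

View pics/c1.png

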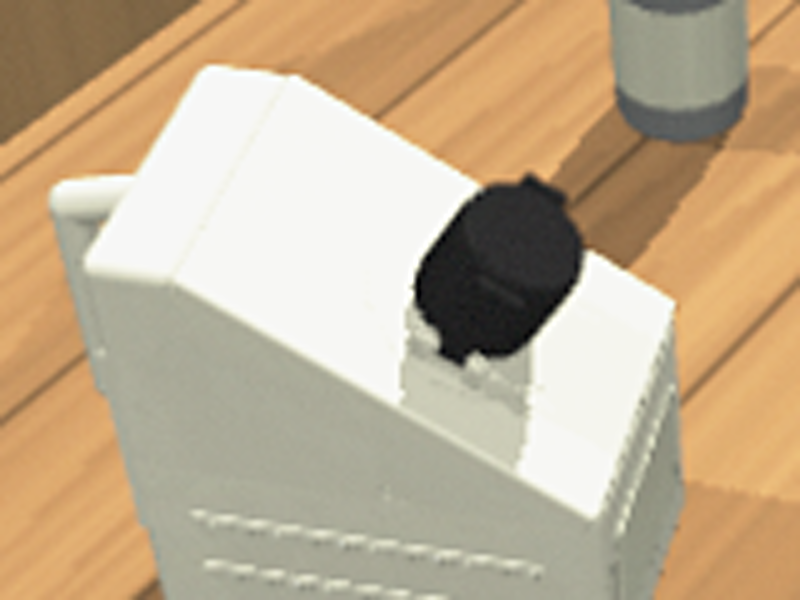

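The trays lie at y of about -0.27 (scene (277,236), side (364,240)), -0.34/-0.39 (316,197) and -0.48 (205,224). The one farthest left is at (0.43,-0.267), so I choose that. The only dark thing that could be the cap is at scene (335,243), side (250,243), and the crop confirms it: a round black cap with two tabs on the sloping shoulder.

Now I'll work out the can's yaw and the first move.

```bash
cat >> h.py <<'E'
np.set_printoptions(precision=4,suppress=True)
def goal(az,tilt=0):  # tool-x azimuth (deg, 180=towards robot) with tool leaning `tilt` deg along heading az-180
    # tool pointing down with x at az, then tilt about the can's y
    psi=np.radians(az[1]); spin=np.radians(az[0]); t=np.radians(tilt)
    c=R.from_euler("z",psi)
    n=c.apply([-np.sin(t),0,np.cos(t)]); x0=c.apply([-np.cos(t),0,-np.sin(t)])
    z=-n; x=R.from_rotvec(n*spin).apply(x0); y=np.cross(z,x)
    return R.from_matrix(np.c_[x,y,z]),n
def rel(p0,R0,p1,R1):
    return R0.inv().apply(np.array(p1)-p0),(R0.inv()*R1).as_rotvec()
E
python3 - <<'E'
from h import *
for p,z in [((269,293),.1266),((285,250),.1266),((185,246),.224),((209,206),.224)]:print(plane("side",p,z))
# moves: pose list
s=state();P=s["tcp_pos"];Q=rot(s["tool_rot"])
L=[((.24,-.44,.34),(-110,0),0),((.34,-.20,.36),(-55,0),0),((.42,.0,.36),(-5,0),0),((.435,.046,.325),(0,-4),32)]
for p,a,t in L:
    G,n=goal(a,t);d,w=rel(P,Q,p,G);print(p,d,w,np.degrees(np.linalg.norm(w)));P,Q=np.array(p),G
E
```

```text
[0.4474 0.0854 0.1266]
[ 0.4932 -0.0325  0.1266]
[0.5935 0.1441 0.224 ]
[0.6369 0.0277 0.224 ]
(0.24, -0.44, 0.34) [ 0.09   -0.0816 -0.1093] [-0.0013 -0.0009 -0.9029] 51.73258586421803
(0.34, -0.2, 0.36) [ 0.2597  0.0119 -0.02  ] [ 0.      0.     -0.9599] 54.99999999999999
(0.42, 0.0, 0.36) [0.1179 0.1802 0.    ] [ 0.      0.     -0.8727] 50.000000000000014
(0.435, 0.046, 0.325) [-0.0109  0.0471  0.035 ] [-0.0049 -0.5585 -0.017 ] 32.01521309785172
```

The yaw is about 21° from both edges, and the cap centre agrees with the text geometry. First I move over to the standoff.

```bash
python3 - <<'E'
from h import *
s=state();P=s["tcp_pos"];Q=rot(s["tool_rot"])
L=[((.25,-.42,.34),(-112,0),0),((.34,-.20,.36),(-60,0),0),((.40,-.03,.36),(-8,0),0),((.45,.02,.31),(0,21),32)]
for p,a,t in L:
    G,n=goal(a,t);d,w=rel(P,Q,p,G);print(p,d,w,np.degrees(np.linalg.norm(w)));P,Q=np.array(p),G
E
```

```text
(0.25, -0.42, 0.34) [ 0.1057 -0.0975 -0.1092] [-0.0013 -0.0008 -0.868 ] 49.73258905628957
(0.34, -0.2, 0.36) [ 0.2377  0.001  -0.02  ] [ 0.      0.     -0.9076] 52.00000000000002
(0.4, -0.03, 0.36) [0.1172 0.137  0.    ] [ 0.      0.     -0.9076] 52.0
(0.45, 0.02, 0.31) [-0.0426  0.0565  0.05  ] [-0.1413 -0.5464 -0.4928] 42.92938450830587
```

drive_tool(
  steps=[
    [[-1,0,0,-0.02,0,0,0],[-1,0.012,-0.014,-0.04,0,0,-0.11],[-1,0.028,-0.029,-0.06,0,0,-0.23],[-1,0.045,-0.044,-0.08,0,0,-0.35],[-1,0.062,-0.058,-0.1,0,0,-0.47],[-1,0.078,-0.07,-0.11,0,0,-0.59],[-1,0.09,-0.082,-0.11,0,0,-0.71],[-1,0.1,-0.09,-0.11,0,0,-0.83]],
  ],
)

```text
t: 0.82
tcp_pos: [0.2477, -0.4283, 0.3424]
tool_rot: [0.001, 0.838, 0.546, -0.0]
force: [0.2, -0.3, -0.5]
grip_width: 0.0855
grasp_force: 0.0
```

drive_tool(
  steps=[
    [[-1,0.03,0,-0.002,0,0,-0.11],[-1,0.06,0,-0.005,0,0,-0.22],[-1,0.09,0,-0.008,0,0,-0.34],[-1,0.12,0,-0.01,0,0,-0.46],[-1,0.15,0,-0.012,0,0,-0.58],[-1,0.18,0,-0.015,0,0,-0.7],[-1,0.21,0,-0.018,0,0,-0.82],[-1,0.24,0,-0.02,0,0,-0.93]],
  ],
)

```text
t: 1.48
tcp_pos: [0.3455, -0.2088, 0.3614]
tool_rot: [0.0, 0.504, 0.863, -0.0]
force: [0.9, 0.0, 0.5]
grip_width: 0.0854
grasp_force: 0.0
```

drive_tool(
  steps=[
    [[-1,0.015,0.017,0,0,0,-0.11],[-1,0.03,0.034,0,0,0,-0.22],[-1,0.045,0.051,0,0,0,-0.34],[-1,0.06,0.068,0,0,0,-0.46],[-1,0.075,0.086,0,0,0,-0.58],[-1,0.09,0.103,0,0,0,-0.7],[-1,0.105,0.12,0,0,0,-0.82],[-1,0.117,0.137,0,0,0,-0.92]],
  ],
)

```text
t: 2.15
tcp_pos: [0.4079, -0.04, 0.3612]
tool_rot: [-0.0, 0.068, 0.998, 0.0]
force: [-0.3, 0.4, 0.3]
grip_width: 0.0853
grasp_force: 0.0
```

drive_tool(
  steps=[
    [[-1,-0.004,0.006,0.005,-0.015,-0.06,-0.05],[-1,-0.01,0.013,0.012,-0.035,-0.13,-0.12],[-1,-0.016,0.021,0.018,-0.055,-0.21,-0.19],[-1,-0.022,0.029,0.025,-0.075,-0.29,-0.26],[-1,-0.028,0.037,0.032,-0.095,-0.37,-0.33],[-1,-0.034,0.045,0.04,-0.115,-0.45,-0.4],[-1,-0.042,0.056,0.05,-0.14,-0.545,-0.49],[-1,-0.042,0.056,0.05,-0.14,-0.545,-0.49]],
  ],
)

```text
t: 2.82
tcp_pos: [0.4524, 0.0098, 0.3041]
tool_rot: [0.267, -0.172, 0.947, 0.052]
force: [-1.4, -0.2, -2.0]
grip_width: 0.0855
grasp_force: 0.0
```

```bash
python3 - <<'E'
from h import *
s,im=snap("wrist","pics/w1.png");print(s)
G,n=goal((0,21),32);print(n,np.degrees((rot(s["tool_rot"]).inv()*G).as_rotvec()))
f=np.array([.5336,.051,.169])
for k in(.003,.0275,.052):print(k,proj("wrist",f+n*k,s))
E
```

```text
{'t': 2.8167, 'q': array([-0.371 , -0.2997, -0.5913,  0.8545,  0.3613, -0.6515]), 'qvel': array([-0.0425,  0.0055,  0.1106,  0.1076, -0.0056,  0.0046]), 'joint_efforts': array([ -0.1262, -18.1321,  35.303 ,  -7.0831,   1.7436,  -0.4927]), 'tcp_pos': array([0.4524, 0.0098, 0.3041]), 'tool_rot': array([ 0.2668, -0.1719,  0.9469,  0.0517]), 'force': array([-1.3682, -0.1503, -1.9971]), 'torque': array([-0.1816,  0.5473, -0.0032]), 'grasp_force': 0.0, 'grip_width': 0.0854603194364699}
[-0.4947 -0.1899  0.848 ] [ 0.1393 -0.4668 -0.4572]
0.003 [325.441  227.0821]
0.0275 [326.4175 235.2658]
0.052 [327.5611 244.8937]
```

View pics/w1.png

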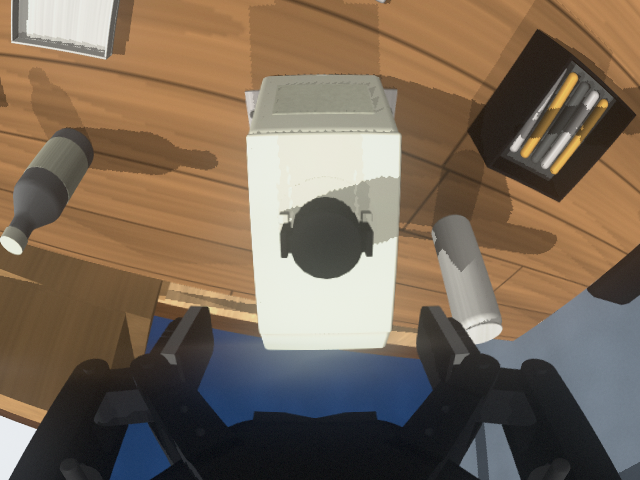

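The wrist picture shows the cap's top disc centred near (327,237). The tabs are at (284,236) and (371,236), level with the picture. My prediction matches within about 2 px, so I move in to 45 mm short of the grip and look once more.

```bash
python3 - <<'E'
from h import *
s=state();P=s["tcp_pos"];Q=rot(s["tool_rot"]);G,n=goal((0,21),32)
print(rel(P,Q,np.array([.5336,.051,.169])+(.017+.045)*n,G))
E
```

```text
(array([-0.0037,  0.0109,  0.1025]), array([-0.0002, -0.0081, -0.0098]))
```

drive_tool(
  steps=[
    [[-1,0,0.003,0.012,0,0,0],[-1,-0.001,0.006,0.03,0,-0.002,-0.002],[-1,-0.002,0.009,0.05,0,-0.004,-0.005],[-1,-0.003,0.011,0.07,0,-0.008,-0.008],[-1,-0.004,0.011,0.09,0,-0.008,-0.01],[-1,-0.004,0.011,0.1,0,-0.008,-0.01],[-1,-0.004,0.011,0.102,0,-0.008,-0.01],[-1,-0.004,0.011,0.102,0,-0.008,-0.01]],
  ],
)

```text
t: 3.53
tcp_pos: [0.5085, 0.0384, 0.2276]
tool_rot: [0.274, -0.177, 0.944, 0.048]
force: [-0.5, -0.5, 0.1]
grip_width: 0.0853
grasp_force: 0.0
```

```bash
python3 - <<'E'
from h import *
s,im=snap("wrist","pics/w2.png");P=s["tcp_pos"];Q=rot(s["tool_rot"]);G,n=goal((0,21),32)
f=np.array([.5336,.051,.169]);x=G.apply([1,0,0]);y=G.apply([0,1,0])
print(rel(P,Q,f+.017*n,G))
for a in(P,): pass
# overlay predicted top circle, tabs at 47mm and rest width
for k,rr in((.052,.027),(.003,.027)):
    for t in np.linspace(0,6.28,40):
        p=proj("wrist",f+k*n+rr*(np.cos(t)*x+np.sin(t)*y),s);cv2.circle(im,tuple(np.int32(np.round(p))),0,(0,0,255) if k>.01 else (0,255,0),-1)
for sg in(-1,1):
    for k in(.050,.022):
        for e in(-.01,.01):
            p=proj("wrist",f+k*n+sg*.034*y+e*x,s);cv2.circle(im,tuple(np.int32(np.round(p))),1,(255,0,255),-1)
c=im[150:350,190:457];cv2.imwrite("pics/w2c.png",cv2.resize(c,None,fx=3,fy=3,interpolation=0))
E
```

```text
(array([0.0075, 0.003 , 0.0475]), array([-0.0036,  0.0053,  0.0043]))
```

View pics/w2c.png

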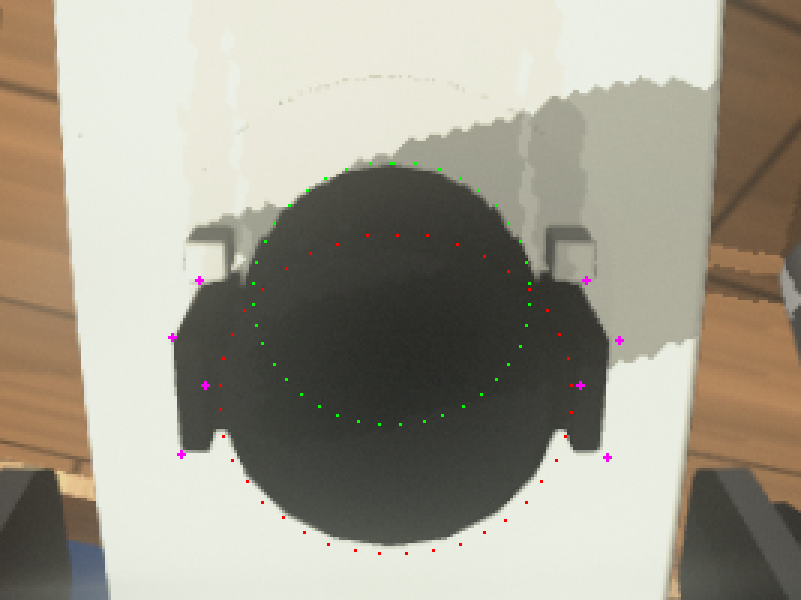

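```bash
python3 - <<'E'
from h import *
s=state();P=s["tcp_pos"];Q=rot(s["tool_rot"]);G,n=goal((0,21),32)
print(P,s["qvel"],s["t"])
f=np.array([.5336,.051,.169]);print(rel(P,Q,f+.017*n,G))
x=G.apply([1,0,0]);y=G.apply([0,1,0])
for e in(0.05,0):
    print([(proj("wrist",f+sg*.065*y+e*x,s)-[190,150])*3 for sg in(-1,1)])
E
```

```text
[0.5085 0.0382 0.2282] [-0.0094 -0.0223 -0.006  -0.0078  0.0059 -0.0051] 3.5833
(array([0.0079, 0.0032, 0.048 ]), array([-0.0042,  0.0064,  0.0046]))
[array([51.6033, 38.755 ]), array([732.8665,  43.4795])]
[array([ 67.8854, 287.7168]), array([712.6595, 290.9519])]
```

The overlay fits the picture: tabs at (181..608, 280..455) in the crop, centred to about 1 mm. I go in along the axis.

drive_tool(
  steps=[
    [[-1,0.003,0.001,0.006,0,0.002,0.002],[-1,0.006,0.002,0.012,-0.002,0.004,0.004],[-1,0.009,0.003,0.02,-0.004,0.006,0.005],[-1,0.009,0.003,0.028,-0.004,0.006,0.005],[-1,0.009,0.003,0.036,-0.004,0.006,0.005],[-1,0.009,0.003,0.043,-0.004,0.006,0.005],[-1,0.009,0.003,0.048,-0.004,0.006,0.005],[-1,0.009,0.003,0.048,-0.004,0.006,0.005]],
  ],
)

```text
t: 4.25
tcp_pos: [0.523, 0.0479, 0.18]
tool_rot: [0.27, -0.175, 0.945, 0.051]
force: [-1.1, 0.8, -0.8]
grip_width: 0.0854
grasp_force: 0.0
```

```bash
python3 - <<'E'
from h import *
s=state();P=s["tcp_pos"];Q=rot(s["tool_rot"]);G,n=goal((0,21),32)
f=np.array([.5336,.051,.169]);print(P,s["force"],rel(P,Q,f+.017*n,G))
s,im=snap("wrist","pics/w3.png")
E
```

```text
[0.523  0.0479 0.18  ] [-1.0532  0.7914 -0.7914] (array([-0.0035, -0.0009, -0.0018]), array([ 0.0016, -0.0013, -0.0004]))
```

View pics/w3.png

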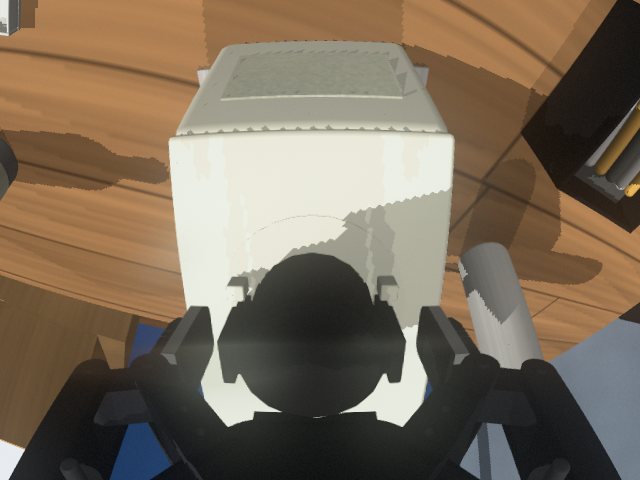

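The picture shows the tabs at (219..405, 345) between the open pads, whose inner edges are at 213 and 420. A small correction (-2.5, -1, -2 mm), then squeeze.

drive_tool(
  steps=[
    [[-1,-0.0025,-0.001,-0.002,0,0,0],[-1,-0.0025,-0.001,-0.002,0,0,0],[1,-0.0025,-0.001,-0.002,0,0,0],[1,-0.0025,-0.001,-0.002,0,0,0],[1,-0.0025,-0.001,-0.002,0,0,0],[1,-0.0025,-0.001,-0.002,0,0,0],[1,-0.0025,-0.001,-0.002,0,0,0],[1,-0.0025,-0.001,-0.002,0,0,0]],
  ],
  force=40,
)

```text
t: 4.97
tcp_pos: [0.5248, 0.0468, 0.1857]
tool_rot: [0.272, -0.175, 0.945, 0.05]
force: [-8.1, -2.5, 10.2]
grip_width: 0.0545
grasp_force: 39.9
```

```bash
python3 - <<'E'
from h import *
s=state();P=s["tcp_pos"];Q=rot(s["tool_rot"]);G,n=goal((0,21),32)
f=np.array([.5336,.051,.169]);print(P,s["force"],Q.inv().apply(s["force"]),s["torque"],s["grip_width"],s["grasp_force"],s["q"],rel(P,Q,f+.017*n,G))
E
```

```text
[0.5248 0.0468 0.1857] [-8.057  -2.4691 10.1719] [  1.716    0.5762 -13.0844] [-0.1731  0.7672  0.1463] 0.05449930185809613 39.89913046360016 [-0.2046 -0.087  -0.767   0.4049  0.2909 -0.4986] (array([0.0006, 0.0008, 0.0023]), array([-0.0005,  0.0017,  0.0002]))
```

Squeezed to 54.5 mm at 40 N, so the tabs are home. I ease 1.5 mm outward and begin the anticlockwise turn (negative about tool z).

drive_tool(
  steps=[
    [[1,0,0,-0.0015,0,0,0],[1,0,0,-0.0015,0,0,-0.06],[1,0,0,-0.0015,0,0,-0.14],[1,0,0,-0.0015,0,0,-0.22],[1,0,0,-0.0015,0,0,-0.3],[1,0,0,-0.0015,0,0,-0.38],[1,0,0,-0.0015,0,0,-0.46],[1,0,0,-0.0015,0,0,-0.5]],
  ],
)

```text
t: 5.63
tcp_pos: [0.5243, 0.0468, 0.1862]
tool_rot: [0.276, -0.405, 0.872, -0.019]
force: [1.4, 0.3, -0.0]
grip_width: 0.0539
grasp_force: 42.7
```

```bash
cat > st.py <<'E'
from h import *
s=state();P=s["tcp_pos"];Q=rot(s["tool_rot"]);G,n=goal((0,21),32)
f=np.array([.5336,.051,.169]);print(P,"F",Q.inv().apply(s["force"]),"T",Q.inv().apply(s["torque"]),s["grip_width"],s["grasp_force"],s["q"])
print("in start frame",G.inv().apply(P-f-.017*n),np.degrees((G.inv()*Q).as_rotvec()))
E
python3 st.py; python3 -c "
from h import *
snap('wrist','pics/w4.png')"
```

```text
[0.5243 0.0468 0.1862] F [-0.9237 -0.8115  0.8054] T [-0.0568  0.2074  0.0447] 0.05385800672114711 42.74683356285095 [-0.2054 -0.088  -0.7663  0.4076  0.292  -1.0028]
in start frame [-0.0005 -0.0006 -0.003 ] [ -0.0017  -0.0865 -28.8463]
```

View pics/w4.png

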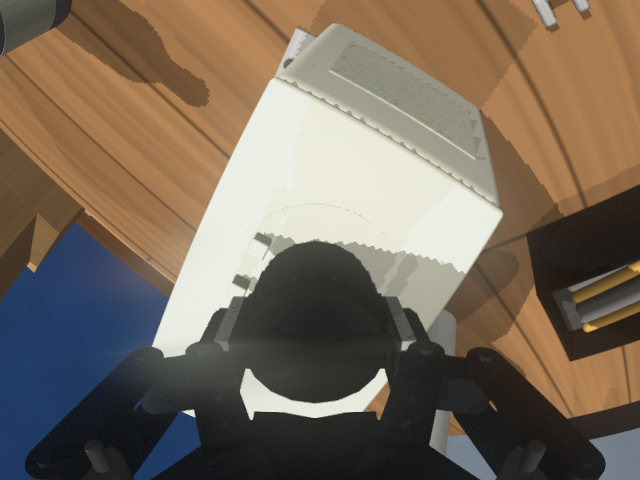

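The picture shows the pads on the tabs at (232,325) and (400,325). The left block pair is free at (260,243) and (242,284), so the tab has left its slot and the cap turns with low torque. I continue to about 85°.

drive_tool(
  steps=[
    [[1,0,0,0,0,0,-0.1],[1,0,0,0,0,0,-0.22],[1,0,0,0,0,0,-0.34],[1,0,0,0,0,0,-0.46],[1,0,0,0,0,0,-0.58],[1,0,0,0,0,0,-0.7],[1,0,0,0,0,0,-0.82],[1,0,0,0,0,0,-0.94]],
  ],
)

```text
t: 6.35
tcp_pos: [0.5247, 0.0463, 0.1864]
tool_rot: [-0.237, 0.756, -0.593, 0.142]
force: [0.3, 0.7, 0.3]
grip_width: 0.0541
grasp_force: 43.0
```

drive_tool(
  steps=[
    [[1,0,0,0,0,0,-0.04],[1,0,0,0,0,0,-0.04],[1,0,0,-0.004,0,0,-0.04],[1,0,0,-0.008,0,0,-0.04],[1,0,0,-0.008,0,0,-0.04]],
  ],
)

```text
t: 6.77
tcp_pos: [0.5201, 0.0451, 0.1935]
tool_rot: [-0.235, 0.766, -0.58, 0.146]
force: [0.8, -0.4, 1.7]
grip_width: 0.0538
grasp_force: 43.0
```

```bash
python3 st.py
```

```text
[0.5201 0.0451 0.1935] F [ 0.5659 -1.4487 -1.1334] T [-0.0525 -0.0669  0.0192] 0.05382920627231285 43.042391538619995 [-0.2121 -0.1049 -0.7593  0.4332  0.2949 -1.9847]
in start frame [-0.0005 -0.0006 -0.0116] [  0.0495  -0.0747 -84.7528]
```

It's free of the lugs: 8 mm of pull at about 1 N. Now straight off along the axis.

drive_tool(
  steps=[
    [[1,0,0,-0.01,0,0,0],[1,0,0,-0.02,0,0,0],[1,0,0,-0.03,0,0,0],[1,0,0,-0.04,0,0,0],[1,0,0,-0.05,0,0,0],[1,0,0,-0.06,0,0,0],[1,0,0,-0.07,0,0,0],[1,0,0,-0.08,0,0,0]],
  ],
)

```text
t: 7.43
tcp_pos: [0.4787, 0.03, 0.2596]
tool_rot: [-0.234, 0.766, -0.581, 0.144]
force: [0.2, 0.1, -1.0]
grip_width: 0.0538
grasp_force: 42.8
```

```bash
python3 st.py; python3 - <<'E'
from h import *
snap("wrist","pics/w5.png")
s=state();P=s["tcp_pos"];Q=rot(s["tool_rot"])
L=[((.44,-.06,.30),(75,0),0),((.43,-.268,.24),(40,0),0),((.43,-.268,.15),(0,0),0)]
for p,a,t in L:
    G,n=goal(a,t);d,w=rel(P,Q,p,G);print(p,d,w,np.degrees(np.linalg.norm(w)));P,Q=np.array(p),G
a=cv2.imread("pics/side0.png")[195:285,310:420];b=cv2.imread("pics/scene0.png")[205:265,235:320]
cv2.imwrite("pics/t.png",np.hstack([cv2.resize(a,(440,360)),cv2.resize(b,(360,360*60*360//(85*360))) if 0 else cv2.resize(cv2.copyMakeBorder(b,0,17,0,0,0),(340,360))]))
E
```

```text
[0.4787 0.03   0.2596] F [-0.0212  0.3226  0.9795] T [-0.497   0.078  -0.0136] 0.05378533188936962 42.77030289173126 [-0.2841 -0.2411 -0.6768  0.6766  0.3267 -2.0523]
in start frame [ 0.0019  0.0001 -0.091 ] [ -0.1607   0.0482 -84.6899]
(0.44, -0.06, 0.3) [ 0.0729  0.0312 -0.0691] [-0.5285  0.1992  0.5222] 44.07260911594835
(0.43, -0.268, 0.24) [ 0.2035 -0.0442  0.06  ] [0.     0.     0.6109] 35.00000000000001
(0.43, -0.268, 0.15) [0.   0.   0.09] [0.     0.     0.6981] 40.0
```

View pics/w5.png

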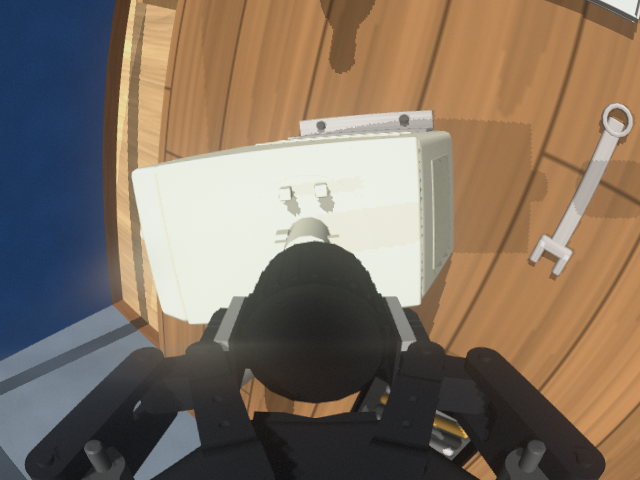

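View pics/t.png

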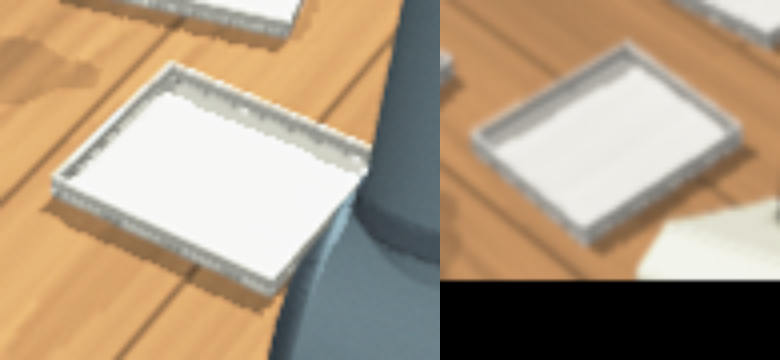

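The cap is held clear of the bare neck at (307,235); the blocks are empty. The crop of the target tray gives its rim corners, so I compute its centre.

```bash
python3 - <<'E'
from h import *
C=np.array([plane("scene",p,.016) for p in[(282,214.6),(310.5,232.8),(272.5,253.5),(243.3,233.4)]]);print(C,C.mean(0))
D=np.array([plane("side",p,.016) for p in[(353,211.3),(323.8,241.3),(378,265)]]);print(D,(D[0]+D[2])/2 if 0 else (D[0]+D[2])/2, np.linalg.norm(np.diff(D,axis=0),axis=1))
print(tri([ray("scene",(277.1,233.6)),ray("side",(365.5,238.1))]))
E
```

```text
[[ 0.3545 -0.3359  0.016 ]
 [ 0.3604 -0.1971  0.016 ]
 [ 0.5117 -0.203   0.016 ]
 [ 0.5097 -0.3429  0.016 ]] [ 0.4341 -0.2698  0.016 ]
[[ 0.5028 -0.3466  0.016 ]
 [ 0.5038 -0.2048  0.016 ]
 [ 0.3513 -0.2042  0.016 ]] [ 0.4271 -0.2754  0.016 ] [0.1419 0.1525]
(array([ 0.4273, -0.2797,  0.0064]), [np.float64(0.001209388636785498), np.float64(0.001209388636785425)])
```

drive_tool(
  steps=[
    [[1,0.005,0.002,-0.005,-0.03,0.01,0.03],[1,0.012,0.005,-0.012,-0.09,0.035,0.09],[1,0.022,0.009,-0.02,-0.17,0.065,0.17],[1,0.032,0.013,-0.03,-0.25,0.095,0.25],[1,0.043,0.018,-0.04,-0.33,0.125,0.33],[1,0.053,0.023,-0.05,-0.41,0.155,0.41],[1,0.063,0.027,-0.06,-0.48,0.18,0.475],[1,0.073,0.031,-0.069,-0.5285,0.199,0.522]],
  ],
)

```text
t: 8.15
tcp_pos: [0.4414, -0.0601, 0.2987]
tool_rot: [-0.002, -0.608, 0.794, 0.001]
force: [1.0, -0.4, 0.1]
grip_width: 0.0543
grasp_force: 42.8
```

```bash
python3 - <<'E'
from h import *
s=state();P=s["tcp_pos"];Q=rot(s["tool_rot"])
for p in [(.431,-.272,.20),(.431,-.272,.05)]:
    G,n=goal((90,0),0);print(rel(P,Q,p,G));P,Q=np.array(p),G
print(s["q"])
E
```

```text
(array([ 0.2072, -0.0455,  0.0988]), array([ 0.0041, -0.0006, -0.2631]))
(array([0.  , 0.  , 0.15]), array([0., 0., 0.]))
[-0.277   0.1056 -0.1005  1.3687 -0.0012 -1.5847]
```

drive_tool(
  steps=[
    [[1,0.015,-0.003,0.005,0,0,-0.02],[1,0.045,-0.009,0.015,0,0,-0.06],[1,0.08,-0.017,0.03,0.001,0,-0.1],[1,0.115,-0.025,0.05,0.002,0,-0.14],[1,0.15,-0.033,0.07,0.003,0,-0.18],[1,0.18,-0.04,0.085,0.004,0,-0.22],[1,0.2,-0.044,0.095,0.004,0,-0.25],[1,0.207,-0.0455,0.099,0.004,0,-0.263]],
  ],
)

```text
t: 8.82
tcp_pos: [0.4306, -0.2735, 0.1971]
tool_rot: [0.001, -0.707, 0.707, 0.0]
force: [0.2, -0.4, -1.0]
grip_width: 0.0539
grasp_force: 42.8
```

drive_tool(
  steps=[
    [[1,0,0,0.01,0,0,0],[1,0,0,0.03,0,0,0],[1,0,0,0.055,0,0,0],[1,0,0,0.08,0,0,0],[1,0,0,0.105,0,0,0],[1,0,0,0.13,0,0,0],[1,0,0,0.145,0,0,0],[1,0,0,0.15,0,0,0]],
  ],
)

```text
t: 9.48
tcp_pos: [0.4312, -0.2683, 0.0472]
tool_rot: [-0.001, 0.708, -0.706, -0.001]
force: [-0.1, -0.0, -0.8]
grip_width: 0.0539
grasp_force: 42.8
```

```bash
python3 - <<'E'
from h import *
s,im=snap("wrist","pics/w6.png");cv2.imwrite("pics/x.png",snap("side","pics/s6.png")[1])
P=s["tcp_pos"];Q=rot(s["tool_rot"]);G,n=goal((90,0),0);print(P,rel(P,Q,(.431,-.272,.025),G))
E
```

```text
[ 0.4312 -0.2683  0.0472] (array([0.0037, 0.0002, 0.0222]), array([-0.0007,  0.0035,  0.0036]))
```

drive_tool(
  steps=[
    [[1,0.002,0,0.005,0,0.002,0.002],[1,0.003,0,0.011,0,0.003,0.003],[1,0.003,0,0.016,0,0.003,0.003],[1,0.003,0,0.02,0,0.003,0.003],[1,0.003,0,0.022,0,0.003,0.003],[1,0.003,0,0.024,0,0.003,0.003],[1,0.003,0,0.0255,0,0.003,0.003],[1,0.003,0,0.0255,0,0.003,0.003]],
  ],
)

```text
t: 10.25
tcp_pos: [0.433, -0.2745, 0.0241]
tool_rot: [0.0, -0.707, 0.707, -0.003]
force: [-0.5, -0.2, -0.3]
grip_width: 0.054
grasp_force: 42.8
```

drive_tool(
  steps=[
    [[1,0,0,0.001,0,0,0],[1,0,0,0.002,0,0,0],[1,0,0,0.003,0,0,0],[1,0,0,0.003,0,0,0],[1,0,0,0.003,0,0,0]],
  ],
)

```text
t: 10.67
tcp_pos: [0.4332, -0.2746, 0.0214]
tool_rot: [0.0, -0.707, 0.707, -0.003]
force: [-0.4, 0.1, -0.9]
grip_width: 0.054
grasp_force: 42.8
```

drive_tool(
  steps=[
    [[1,0,0,0.001,0,0,0],[1,0,0,0.0015,0,0,0],[1,0,0,0.002,0,0,0],[1,0,0,0.002,0,0,0]],
  ],
)

```text
t: 11.0
tcp_pos: [0.4332, -0.2747, 0.0211]
tool_rot: [0.0, -0.707, 0.707, -0.003]
force: [-3.6, 3.0, 16.7]
grip_width: 0.0541
grasp_force: 44.0
```

Contact at 17 N. I ease off 1 mm and open.

drive_tool(
  steps=[
    [[1,0,0,-0.001,0,0,0],[1,0,0,-0.001,0,0,0],[0.3,0,0,-0.001,0,0,0],[-0.2,0,0,-0.001,0,0,0],[-0.6,0,0,-0.001,0,0,0],[-1,0,0,-0.001,0,0,0],[-1,0,0,-0.001,0,0,0],[-1,0,0,-0.001,0,0,0]],
  ],
  force=20,
)

```text
t: 11.67
tcp_pos: [0.4331, -0.2746, 0.0202]
tool_rot: [0.0, -0.707, 0.707, -0.003]
force: [-0.8, 0.1, -0.0]
grip_width: 0.0851
grasp_force: 0.0
```

Open; now straight up and look.

drive_tool(
  steps=[
    [[-1,0,0,-0.01,0,0,0],[-1,0,0,-0.025,0,0,0],[-1,0,0,-0.05,0,0,0],[-1,0,0,-0.08,0,0,0],[-1,0,0,-0.11,0,0,0],[-1,0,0,-0.14,0,0,0],[-1,0,0,-0.16,0,0,0],[-1,0,0,-0.16,0,0,0]],
  ],
)

```text
t: 12.33
tcp_pos: [0.4349, -0.2761, 0.1861]
tool_rot: [0.001, -0.707, 0.707, -0.007]
force: [0.6, -1.1, 0.4]
grip_width: 0.0851
grasp_force: 0.0
```

```bash
python3 - <<'E'
from h import *
a=snap("side","pics/s7.png")[1][150:390,80:440];b=snap("wrist","pics/w7.png")[1]
cv2.imwrite("pics/f.png",np.hstack([cv2.resize(a,(450,300)),cv2.resize(b,(350,300))]))
E
```

```text
(no output)
```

View pics/f.png

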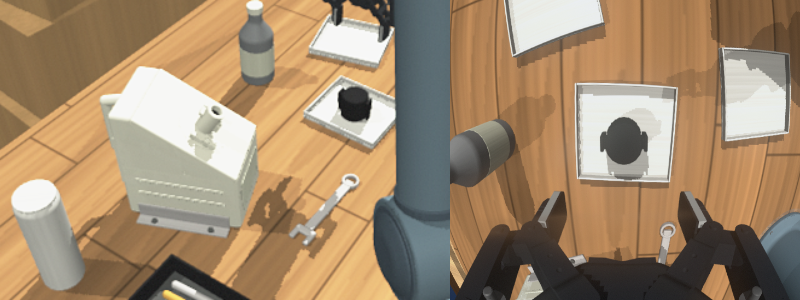

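The cap stands upright in the middle of the chosen tray (side crop (355,103), wrist (625,140)). The neck is bare at (209,117), and the wrench, spray can and flask look undisturbed.

```bash
python3 -c "
from bench import ticket
print(ticket.sign_off())"
```

```text
the job is handed in; nothing more can be done
None
```

The can is open: its cap stands right way up in the leftmost drip tray, the wrench, spray can and flask were left alone, and I handed the job in at about 12 s on the robot's clock.

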